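# Chuck a vial and hold it up on the cam lift of an inspection stand

### The job

A blue-capped vial stands loose in the chuck of the inspection stand: turn the knurled chuck sleeve clockwise (seen from above) until the three jaws are tight on the vial, and let go of the sleeve. Then swing the red-gripped cam lever up to its highest lift point, which is where it stands straight up, so that the vial rises in front of the viewing panel, and finish while still holding the lever there, because its spring drops it when let go. Leave the vial standing in its chuck and do not disturb the other things on the counter.

Things in the scene. Friction and masses are not known exactly. Their poses are not given: they have to be found in the camera images.
- stand: inspection stand: white base plate 250 x 280 x 20 mm, fixed on the counter (it cannot be shifted), origin at the centre of its underside, under the chuck axis. Its own +x points away from its front edge, +y towards the cam lever, z up. An upright black and white viewing panel 150 mm long, with a lamp bar along its top (143 mm above the counter), stands 118 mm from the chuck on the -y side
- sleeve_grip (a point): centre of the round knurled steel chuck sleeve (a ring, 54 mm outer diameter, 28 mm high, axis vertical), half-way up it; at the start it is 66 mm above the counter. The vial stands inside the ring and its cap is 29 mm above this point; the jaws stick up 8 mm above the sleeve, inside its rim
- chuck_sleeve (a joint): turn of the chuck sleeve, rad: 0 jaws fully open, grows clockwise seen from above; each radian moves all three jaws inwards 5 mm; they touch the vial at about 1.0, are tight on it at about 1.05 to 1.1, and the turn ends at a stop at 1.2. It turns with 0.15 N m of friction and stays where it is left, jaws still tight
- jaw0: first of the three brass chuck jaws (4 x 10 x 36 mm); this origin lies near the chuck axis at the foot of the jaws and its +x points from the axis towards the jaw
- jaw1: second jaw, 120 degrees on, described the same way
- jaw2: third jaw, 240 degrees on, described the same way
- vial_center (a point): centre, half-way up, of the glass vial with a blue cap: 24 mm diameter, 45 mm high, loose in the open chuck, upright (its z is its axis)
- chuck_floor (a point): centre of the chuck's floor on which the vial stands, on the chuck axis; 50 mm above the counter at the start; it rises with the lift to 63 mm at the highest point
- cam_lever (a joint): turn of the cam lever, rad, about a level axis along the stand's y: 0 when the lever leans 75 degrees from vertical towards the stand's front (-x), 1.309 when it stands straight up, which is the highest lift (13 mm); beyond that the lift sinks again, stop at 1.9. A spring pulls it back towards 0 (about 0.5 N m at the top, plus 0.25 N m of friction), so it falls back if let go
- lever_pivot (a point): point on the lever's turning axis in the lever's plane: 60 mm along the stand's x, 100 mm along its y, 45 mm up
- lever_knob (a point): centre of the red grip, a 26 mm thick plastic barrel 32 mm long with flat ends, lying along the stand's y across the end of the lever (a 10 mm steel rod), 140 mm from lever_pivot; 81 to about 110 mm above the counter at the start, 185 mm when upright
- spare_vial_center (a point): centre of a like vial with a green cap, standing on the stand's base plate in front of the panel: leave it alone
- pill_bottle: amber jar, 52 mm diameter, 85 mm high, origin at its underside: leave alone
- carton: white and blue carton 50 x 110 x 40 mm, origin at its underside: leave alone
- carton_b: paper carton with green band 45 x 80 x 60 mm, origin at its underside: leave alone
- marker: black and orange marker 120 mm long, 13 mm thick, lying, origin at its underside: leave alone
- mug: white mug, 76 mm diameter, 90 mm high, origin at its underside: leave alone

How it is judged (in metres and radians):
On the way, in this order (a step that is already met when the one before it is completed fails the run):
1. the sleeve is turned and all three jaws are tight on the vial, standing in the chuck, while the lever is still down (contact force between each of jaw0, jaw1, jaw2 and vial above 1 N and horizontal distance between vial_center and chuck_floor below 0.004 m and angle between vial_center's own z axis and vertical below 0.1 rad and distance between vial_center and chuck_floor below 0.027 m and value of joint chuck_sleeve above 1 rad and value of joint cam_lever below 0.6 rad), for 0.2 s.
2. the sleeve is let go, jaws still tight, lever still down (contact force between each of jaw0, jaw1, jaw2 and vial above 1 N and horizontal distance between vial_center and chuck_floor below 0.004 m and angle between vial_center's own z axis and vertical below 0.1 rad and distance between vial_center and chuck_floor below 0.027 m and value of joint cam_lever below 0.6 rad and contact force between each of the arm, the fingers and chuck_sleeve below 0.1 N and distance between the grasp point and sleeve_grip above 0.05 m), for 0.1 s.
3. the cam lever is at its highest lift point and held (contact force between each of jaw0, jaw1, jaw2 and vial above 1 N and value of joint cam_lever between 1.149 and 1.469 rad and height (world z) of chuck_floor above 0.061 m), for 0.3 s.
At the end, for the whole second after the job is handed in: The robot holds the cam lever still (over 0.5 N) within 0.16 rad of straight up, chuck floor over 61 mm up; the sleeve is at 1.0 rad or more, each jaw presses on the vial with over 1 N, the vial is upright (0.1 rad) on the chuck floor, 4 mm or less off its axis; fingers off vial and sleeve (all of step 3 and horizontal distance between vial_center and chuck_floor below 0.004 m and angle between vial_center's own z axis and vertical below 0.1 rad and distance between vial_center and chuck_floor below 0.027 m and value of joint chuck_sleeve above 1 rad and velocity of joint cam_lever between -0.1 and 0.1 rad/s and contact force between any of the fingers, the arm and cam_lever above 0.5 N and contact force between the fingers and vial below 0.1 N and contact force between the fingers and chuck_sleeve below 0.1 N); the arm keeps its last pose, push and grip.
It fails at once if another thing on the counter is shifted by more than 20 mm (distance of any of spare_vial_center, pill_bottle, carton, carton_b, marker, mug from where it was at the start of the episode above 0.02 m).
It fails at once if the vial leaves the chuck (distance between vial_center and chuck_floor above 0.045 m).
It also fails if it takes over 45 s, if anything falls off the work surface, if the arm or the gripper's body presses on something with over 40 N, if the wrist force passes 120 N, or if a joint passes its speed limit or range.

### The arm

A 6-joint arm with a two-finger parallel gripper is mounted at the origin on the work surface. World frame = base frame: x ahead of the robot, y to its left, z up, the work surface at z = 0. Lengths are in m, angles in degrees, forces in N, time in s.
With the tool pointing down it reaches from about 0.4 to 0.825 m from the base axis. Payload 7 kg.
Tool frame: the origin (TCP) lies midway between the tips of the shut fingers; the grasp point (between the pads) lies 19 mm behind it; z points along the fingers, y is the direction in which the jaws open and shut (so a half turn about z gives the same grasp; the last joint's range is limited). The gripper opens to 88 mm and grips with 3 to 60 N. Pads are 19 mm wide; open, the fingers measure 130 mm over their backs; the gripper's body (78 mm by 193 mm) begins 47 mm behind the grasp point.
Start: joints at [-49.727, 20.546, 0.682, 0, -70.136, -16.507], TCP at [0.272, -0.618, 0.227] pointing down, gripper open.
Joint ranges: [-176.03, 176.03], [-82.01, 121.73], [-58.28, 71.71], [-173.87, 95.51], [-174.79, -0.11], [-173.66, 173.66]. Speed limits (degrees/s): [136.94, 136.94, 172.46, 180, 180, 180].

### API

Orientations are given as a 3x3 rotation matrix whose columns are the frame's x, y, z axes.
In Python, from rig import robot gives the robot as it stands. Calls block until the motion is done:
- robot.goto(position, orientation): joint-space move of the TCP to a pose.
- robot.servo_line(position, ori=None, speed=0.15): straight line of the TCP; ori=None keeps the orientation; speed is the mean speed in m/s.
- robot.movej(angles): joint-space move.
- robot.move_gripper(opening): opening from 0.0 (shut) to 1.0 (fully open); the grip force is fixed at half the most; returns when the fingers have stopped.
- robot.dwell(seconds).
- robot.ik(position, orientation): joint angles nearest the present ones, or None.
- robot.grab_frame(name): name is "scene" or "top" or "wrist"; returns (picture, depth): 480x640x3 uint8, red, green, blue; 480x640 float32, m along the optical axis (not along the pixel's ray), 0 where there is no reading.
- robot.camera_info(name): a dict with "vfov" (degrees; the focal length in pixels is half the picture's height over the tangent of half this angle, whatever the lens; pixels are square), "cx", "cy" (the principal point, pixels), "view" (4x4, takes a point from world to camera coordinates); the wrist camera has in their place "T_tool_cam" (4x4, takes a point from camera to tool coordinates, whose origin is the TCP and whose axes are the flange's). Camera axes: x right, y down, z forward; pixel columns grow to the right and rows downward; lengths in m; the calibration is good to about 2 mm. A picture is of the moment at which its call begins: read the wrist's pose just before it. camera_info takes no time and is no camera call.
A pose or a line that the arm cannot do raises robot.Unreachable and nothing moves.
- robot.job_done(): hands the job in, once; it reports no verdict.
Readings, each from a call of its own:
- robot.read_t(): time.
- robot.read_qpos(): joint angles.
- robot.read_qvel(): joint speeds.
- robot.read_effort(): joint torques, N m.
- robot.read_position(): TCP position.
- robot.read_tcp_rot(): TCP orientation.
- robot.read_force(): force on the tool from outside, world axes, zero at the start.
- robot.read_ft_torque(): the same for the moment, N m.
- robot.read_grip_width(): opening from 0.0 (shut) to 1.0 (fully open).
Only numpy, scipy, OpenCV 4.12 (cv2) and the standard library are available. Lean on these libraries where they do the work, as an engineer would, in place of code of your own. Each camera call takes 0.05 s, during which the arm holds its last target. There are 200 camera calls.

## Working session

There is one attempt and no reset: what is moved stays moved. The work goes in short steps, each a Python script; the robot and the scene stay as the last script left them, time stands still between calls to the robot, and variables do not carry over. Pictures are saved under pics/ and viewed, about 8 in all and at most 12, crops included, and the job is handed in when it is done.

```bash
ls; mkdir -p pics; python3 - <<'E'
from rig import robot
import cv2,numpy as np
for n in("scene","top"):
    p,d=robot.grab_frame(n); cv2.imwrite(f"pics/{n}0.png",p[:,:,::-1]); np.savez(f"{n}0.npz",p=p,d=d)
    print(n,robot.camera_info(n))
print(robot.camera_info("wrist"),robot.read_t())
E
```

```text
pics
scene {'vfov': 44.591406614631744, 'cx': 311.13217564511257, 'cy': 253.35817680715985, 'view': array([[-0.78113175,  0.6240617 , -0.0194984 ,  0.35783315],
       [ 0.45526943,  0.54792932, -0.70178572, -0.18123973],
       [-0.42727385, -0.55706413, -0.7121212 ,  1.54492449],
       [ 0.        ,  0.        ,  0.        ,  1.        ]])}
top {'vfov': 51.4659695970127, 'cx': 323.81162768698806, 'cy': 233.43277713151832, 'view': array([[ 0.01881069, -0.99977008,  0.01029274, -0.00349263],
       [-0.99390372, -0.01981688, -0.10845592,  0.45181194],
       [ 0.10863496, -0.00818987, -0.99404797,  1.33903436],
       [ 0.        ,  0.        ,  0.        ,  1.        ]])}
{'vfov': 71.32749703189283, 'cx': 319.4065738712517, 'cy': 246.17316563374703, 'T_tool_cam': array([[-1.07041151e-03, -9.66783469e-01, -2.55594557e-01,
         6.75498564e-02],
       [ 9.99998483e-01, -6.83564627e-04, -1.60234594e-03,
        -7.22560831e-04],
       [ 1.37440617e-03, -2.55595884e-01,  9.66782734e-01,
        -1.58707134e-01],
       [ 0.00000000e+00,  0.00000000e+00,  0.00000000e+00,
         1.00000000e+00]])} 0.1
```

View pics/scene0.png

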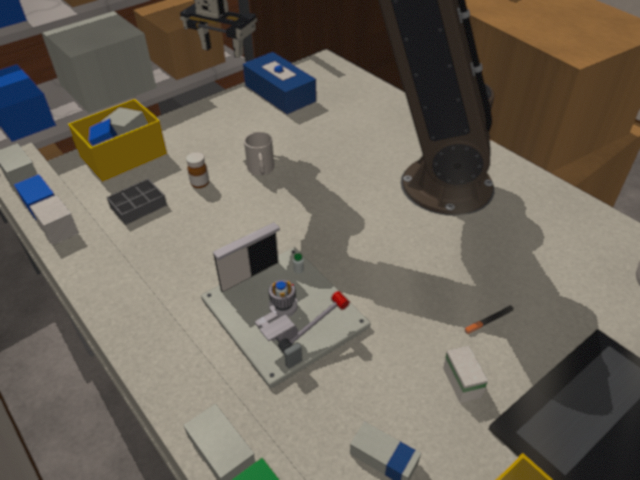

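View pics/top0.png

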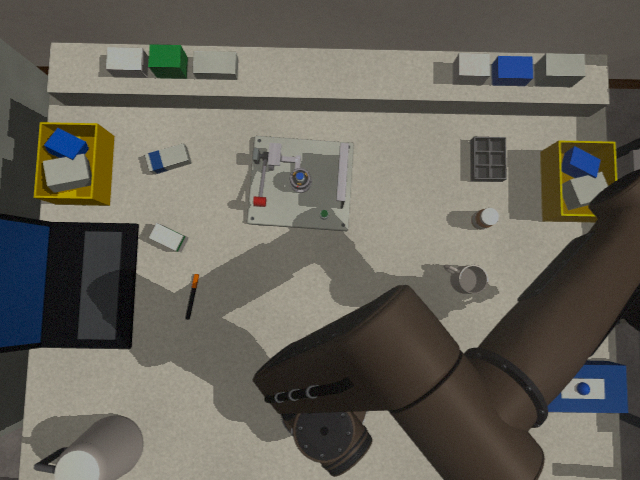

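The scene view shows the blue cap at (282,287) and the red grip at (340,299). In the top view the cap is at (300,177), the grip at (260,201) and the panel on the right near (344,173), so the stand is nearly aligned with the world axes.

```bash
cat > h.py <<'E'
from rig import robot
import cv2,numpy as np
from scipy.spatial.transform import Rotation as R
def cam(n,T=None):
    """K, camera-to-world 4x4 ; T = tool pose for wrist"""
    c=robot.camera_info(n); f=240/np.tan(np.radians(c["vfov"])/2)
    K=np.array([[f,0,c["cx"]],[0,f,c["cy"]],[0,0,1]])
    return K,(T@c["T_tool_cam"] if n=="wrist" else np.linalg.inv(c["view"]))
def tool():
    T=np.eye(4); T[:3,:3]=robot.read_tcp_rot(); T[:3,3]=robot.read_position(); return T
def shot(n,save):
    T=tool(); p,d=robot.grab_frame(n); cv2.imwrite(f"pics/{save}.png",p[:,:,::-1])
    K,C=cam(n,T); np.savez(save,p=p,d=d,K=K,C=C); return p,d,K,C
def ray(uv,K,C):
    v=C[:3,:3]@np.linalg.inv(K)@[uv[0],uv[1],1]; return C[:3,3],v/np.linalg.norm(v)
def plane(uv,z,K,C):
    o,v=ray(uv,K,C); return o+v*(z-o[2])/v[2]
def tri(rs):
    A=sum(np.eye(3)-np.outer(v,v) for o,v in rs); b=sum((np.eye(3)-np.outer(v,v))@o for o,v in rs)
    return np.linalg.solve(A,b)
def blob(p,col,near=None,box=None):
    h=cv2.cvtColor(p,cv2.COLOR_RGB2HSV)
    r={"red":[(0,150,80),(6,255,255)],"blue":[(100,130,60),(125,255,255)],"green":[(50,100,40),(85,255,255)]}[col]
    m=cv2.inRange(h,*r)
    if box: k=np.zeros_like(m);k[box[1]:box[3],box[0]:box[2]]=255;m&=k
    n,_,s,c=cv2.connectedComponentsWithStats(m)
    i=1+(np.argmax(s[1:,4]) if near is None else np.argmin(np.linalg.norm(c[1:]-near,axis=1)+1000*(s[1:,4]<8)))
    return c[i],s[i]
def down(yaw):
    "tool z down, tool y axis along world angle yaw (deg)"
    a=np.radians(yaw); y=np.array([np.cos(a),np.sin(a),0]); z=np.array([0,0,-1.]); return np.c_[np.cross(y,z),y,z]
E
python3 - <<'E'
from h import *
R_={}
for n,nb in(("scene",dict(blue=(282,287),red=(340,299),green=(298,257))),("top",dict(blue=(300,177),red=(260,201),green=(324,213)))):
    z=np.load(n+"0.npz");K,C=cam(n)
    for c,q in nb.items():
        u,s=blob(z["p"],c,q);R_.setdefault(c,[]).append(ray(u,K,C));print(n,c,u,s)
for c,r in R_.items():print(c,tri(r))
K,C=cam("top")
for uv in((254,138),(353,143),(348,230),(249,224)):print(plane(uv,.02,K,C))
print(robot.read_tcp_rot())
for y in (0,30,60,90,120,150,180,-30,-60,-90): print(y,robot.ik([.6,.03,.3],down(y)))
E
```

```text
scene blue [280.42105263 284.98245614] [276 282  10   7  57]
scene red [339.6746988  299.62048193] [332 292  16  17 166]
scene green [297.70588235 256.5       ] [295 254   7   6  34]
top blue [299.3902439  175.51219512] [296 172   8   8  41]
top red [259.46464646 200.80808081] [254 197  12   9  99]
top green [323.93548387 213.        ] [321 210   7   7  31]
blue [0.59525047 0.07359062 0.09451178]
red [0.52629242 0.17675386 0.0910296 ]
green [0.50153716 0.00715623 0.06310449]
[0.71736633 0.20588712 0.02      ]
[ 0.70905706 -0.07184012  0.02      ]
[ 0.46312199 -0.06113658  0.02      ]
[0.47427808 0.21135293 0.02      ]
[[-9.15243021e-01 -4.02901448e-01 -7.97170598e-04]
 [-4.02902193e-01  9.15242051e-01  1.34568683e-03]
 [ 1.87424882e-04  1.55281226e-03 -9.99998777e-01]]
0 [ 21.48105742  11.41457505  -2.36961439   0.         -76.21581056
 158.51894258]
30 [  21.48105742   11.41457505   -2.36961439    0.          -76.21581056
 -171.48105742]
60 [  21.48105742   11.41457505   -2.36961439    0.          -76.21581056
 -141.48105742]
90 [  21.48105742   11.41457505   -2.36961439    0.          -76.21581056
 -111.48105742]
120 [ 21.48105742  11.41457505  -2.36961439   0.         -76.21581056
 -81.48105742]
150 [ 21.48105742  11.41457505  -2.36961439   0.         -76.21581056
 -51.48105742]
180 [ 21.48105742  11.41457505  -2.36961439   0.         -76.21581056
 -21.48105742]
-30 [ 21.48105742  11.41457505  -2.36961439   0.         -76.21581056
 128.51894258]
-60 [ 21.48105742  11.41457505  -2.36961439   0.         -76.21581056
  98.51894258]
-90 [ 21.48105742  11.41457505  -2.36961439   0.         -76.21581056
  68.51894258]
```

```bash
python3 - <<'E'
from h import *
rs={}
for i,yaw in enumerate((90,180)):
    robot.goto([.595,.085,.27],down(yaw))
    p,d,K,C=shot("wrist",f"w{i}")
    for c in("blue","red","green"):
        u,s=blob(p,c); print(i,c,u,s); rs.setdefault(c,[]).append(ray(u,K,C))
for c,r in rs.items(): print(c,tri(r), [np.linalg.norm(np.cross(v,tri(r)-o)) for o,v in r])
print(robot.read_t(),robot.read_force(),robot.read_qpos())
E
```

```text
0 blue [633.53284672 251.70437956] [626 238  14  28 274]
0 red [415.00738916 156.0320197 ] [397 144  37  25 812]
0 green [620.12773109  57.88235294] [602  21  38  68 595]
1 blue [320.26950355 216.52836879] [311 207  19  20 282]
1 red [384.10714286 298.77040816] [374 293  22  12 196]
1 green [409.04897959 148.66530612] [401 140  17  18 245]
blue [0.55512566 0.02348855 0.47352724] [np.float64(0.04333461778639245), np.float64(0.04333461778639221)]
red [0.52335263 0.18057435 0.0629957 ] [np.float64(0.004882509232230526), np.float64(0.0048825092322307105)]
green [0.58078641 0.01789436 0.50241162] [np.float64(0.03289480509789474), np.float64(0.03289480509789469)]
4.3333 [ 0.01649494 -0.19506295  1.19078743] [ 2.67290202e+01  1.22133025e+01 -5.20099656e+00 -4.36474832e-04
 -7.25850347e+01 -2.67942453e+01]
```

View pics/w0.png

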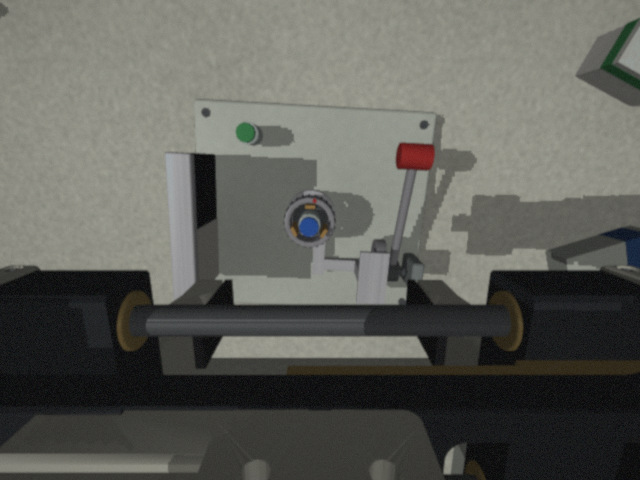

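View pics/w1.png

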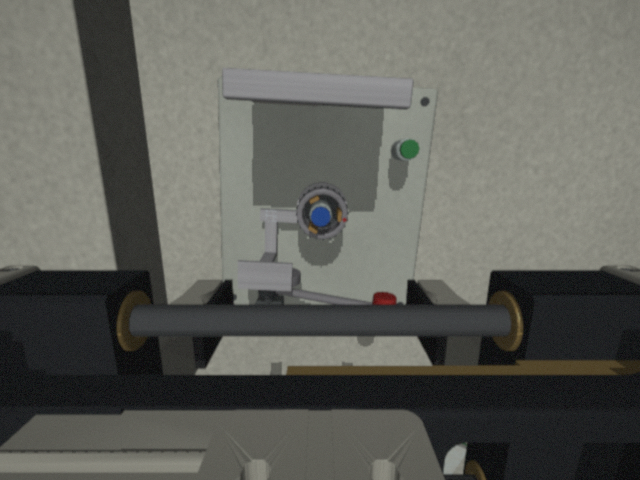

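The wrist views show the cap at (310,227) and (320,216), and the green cap at (246,132) and (409,149). The grip is whole in the first view only, and the lift arm lies at the chuck's rear-left. The marker mask picked up cartons, so I redo it with position hints.

```bash
python3 - <<'E'
from h import *
rs={}
for i,nb in enumerate((dict(blue=(310,227),green=(246,132),red=(415,156)),dict(blue=(320,216),green=(409,149)))):
    z=np.load(f"w{i}.npz")
    for c,q in nb.items():
        u,s=blob(z["p"],c,q); print(i,c,u,s); rs.setdefault(c,[]).append(ray(u,z["K"],z["C"]))
for n in("top","scene"):
    z=np.load(n+"0.npz");K,C=cam(n);u,s=blob(z["p"],"red");rs["red"].append(ray(u,K,C))
for c,r in rs.items(): P=tri(r);print(c,P,[round(float(np.linalg.norm(np.cross(v,P-o))),4) for o,v in r])
z=np.load("w0.npz");K,C=z["K"],z["C"]
a,b=[plane(u,.02,K,C) for u in((206,112),(424,125))];print("screws w0",a,b,np.degrees(np.arctan2(*(b-a)[:2]))*-1)
z1=np.load("w1.npz")
for u in((224,68),(411,80)):print("lamp w1",plane(u,.143,z1["K"],z1["C"]))
# sleeve top ring from w1: dark outer ellipse; pivot region
for u in((394,250),(412,157)): print("lever w0",plane(u,.045,K,C))
im=cv2.resize(z1["p"][150:320,210:450],None,fx=3,fy=3,interpolation=2)
im0=cv2.resize(z["p"][130:300,250:490],None,fx=3,fy=3,interpolation=2)
cv2.imwrite("pics/c.png",cv2.resize(np.vstack([im,im0]),None,fx=.58,fy=.58)[:,:,::-1])
E
```

```text
0 blue [308.48708487 226.89298893] [300 218  18  19 271]
0 green [245.08032129 132.15261044] [237 124  18  18 249]
0 red [415.00738916 156.0320197 ] [397 144  37  25 812]
1 blue [320.26950355 216.52836879] [311 207  19  20 282]
1 green [409.04897959 148.66530612] [401 140  17  18 245]
blue [0.59560202 0.07257991 0.09642987] [0.0001, 0.0001]
green [0.5020876  0.00648193 0.06226904] [0.0001, 0.0001]
red [0.52636024 0.17679659 0.09110102] [0.0001, 0.0011, 0.0012]
screws w0 [ 0.47714252 -0.04590305  0.02      ] [0.49164531 0.20429266 0.02      ] -3.3174830446273966
lamp w1 [ 0.67010264 -0.05175367  0.143     ]
lamp w1 [ 0.52463644 -0.04284755  0.143     ]
lever w0 [0.63421713 0.17222531 0.045     ]
lever w0 [0.52730778 0.18625914 0.045     ]
```

View pics/c.png

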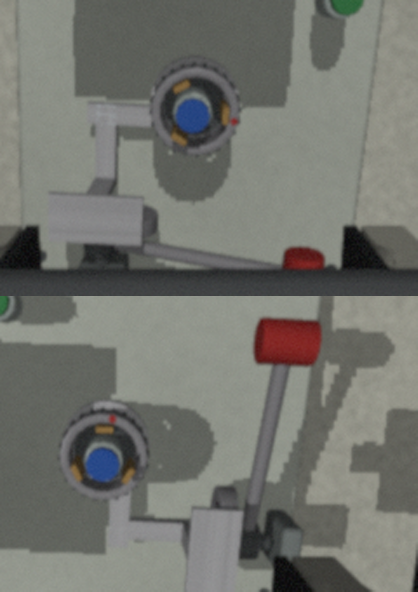

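The crop shows the sleeve ring with three brass jaws, and a lift arm leaving the chuck towards stand +x and then bending to +y. I'll get heights from depth to see whether fingers could hit that arm.

```bash
python3 - <<'E'
from h import *
z=np.load("w0.npz");K,C,d=z["K"],z["C"],z["d"]
v,u=np.mgrid[0:480,0:640]; P=np.stack([(u-K[0,2])/K[0,0]*d,(v-K[1,2])/K[1,1]*d,d],-1)@C[:3,:3].T+C[:3,3]
z1=np.load("w1.npz");K1,C1,d1=z1["K"],z1["C"],z1["d"]
P1=np.stack([(u-K1[0,2])/K1[0,0]*d1,(v-K1[1,2])/K1[1,1]*d1,d1],-1)@C1[:3,:3].T+C1[:3,3]
a=np.radians(-3.4);S=np.array([[np.cos(a),np.sin(a)],[-np.sin(a),np.cos(a)]])
c=np.array([.5956,.0726])
H=np.full((17,25),0.)
Q=np.vstack([P[:265][d[:265]>0].reshape(-1,3),P1[:265][d1[:265]>0].reshape(-1,3)])
q=(Q[:,:2]-c)@S.T
ix=np.round(q[:,0]/.008).astype(int)+8;iy=np.round(q[:,1]/.008).astype(int)+8
ok=(ix>=0)&(ix<17)&(iy>=0)&(iy<25)&(Q[:,2]<.16)
np.maximum.at(H,(ix[ok],iy[ok]),Q[ok,2])
print("cols stand y mm",[(k-8)*8 for k in range(25)])
for k in range(17):print((k-8)*8,(H[k]*1000).astype(int))
# sleeve ring top: points at z 75..84 within 40mm
for n,PP in(("w0",P),("w1",P1)):
    m=(np.abs(PP[...,2]-.080)<.003)&(np.linalg.norm(PP[...,:2]-c,axis=-1)<.04)&(v<262)
    pts=PP[m][:,:2]; (x,y),r=cv2.minEnclosingCircle((pts*1000).astype(np.float32)); print(n,m.sum(),x,y,r)
E
```

```text
cols stand y mm [-64, -56, -48, -40, -32, -24, -16, -8, 0, 8, 16, 24, 32, 40, 48, 56, 64, 72, 80, 88, 96, 104, 112, 120, 128]
-64 [ 22  22  23  22  22  22  22  22  22  22  22  22  21  22  22  22  23  22
  97 100 101 101 101   0  19]
-56 [22 22 22 23 22 22 23 23 22 22 22 22 22 22 22 22 22 22 22 22 89 90 21 22
 22]
-48 [22 22 23 22 22 22 22 23 23 22 22 22 22 22 22 22 22 22 23 22 87 87 21 22
 22]
-40 [22 22 22 23 22 23 22 22 22 22 22 22 22 22 23 22 22 22 21 22 84 85 21 22
 23]
-32 [22 22 22 22 23 22 35 36 80 79 33 22 23 22 23 22 22 22 21 22 82 81 21 23
 22]
-24 [22 22 22 22 22 37 82 91 90 89 83 35 22 22 22 22 23 22 22 22 79 79 20 23
 21]
-16 [22 22 22 22 22 82 83 89 91 90 82 83 22 22 22 22 23 22 22 22 76 77  0 22
 22]
-8 [22 22 22 23 36 82 81 98 98 97 81 82 79 22 21 22 23 23 23 22 73 73  0 22
 22]
0 [22 22 23 22 36 83 90 98 98 98 90 82 36 22 22 22 23 23 22 22 71 71  0 23
 22]
8 [22 23 23 22 36 82 90 97 98 97 90 83 22 22 22 21 22 22 22 22 69 68  0 22
 22]
16 [22 22 23 22 22 81 89 82 82 82 90 81 22 23 22 22 22 22 56 56 65 65  0 22
 22]
24 [23 22 22 23 22 22 82 83 82 83 82 21 22 22 23 79 22 76 69 69 64 64 20 21
 21]
32 [22 23 22 22 22 22 22 22 22 37 37 22 22 24 22 79 79 79 79 79 61 60 21 22
 22]
40 [22 22 23 22 21 23 22 22 22 38 37 22 22 23 23 79 79 79 79 78 58 58 22 66
 67]
48 [22 22 23 22 22 22 23 22 22 37 37 36 37 36 36 79 60 21  0  0 55 55 21 55
  0]
56 [22 22 22 22 22 22 23 22 22 37 37 37 37 36 37 79 21 21  0  0  0  0 21 36
  0]
64 [23 21 24 22 22 22 22 23 22 37 37 37 36 36 37 79 76  0  0  0  0  0  0  0
  0]
w0 893 594.4321899414062 72.56816864013672 28.175703048706055
w1 894 593.8966064453125 73.08525085449219 27.99384307861328
```

The lift arm's top is about 36 mm up, so it lies below the fingertips. The column is about 79 mm high, at stand (24..64, 56..). I'll grip the sleeve with the jaw axis at stand +30° and turn to about -33°, which clears the column, the panel and the rim mark.

```bash
python3 - <<'E'
from h import *
c=[.5955,.0727]; y0=206.6
robot.goto([*c,.24],down(y0)); print(robot.read_qpos(),robot.read_grip_width())
robot.servo_line([*c,.053],speed=.08)
print("down",robot.read_force(),robot.read_position())
robot.move_gripper(0.5)
robot.move_gripper(0.0)
print("grip",robot.read_grip_width()*88,robot.read_force(),robot.read_ft_torque())
q=np.array(robot.read_qpos()); 
for a in (20,40,52,56,59,61,62.5):
    t=q.copy(); t[5]-=a; robot.movej(t); robot.dwell(.1)
    Rm=robot.read_tcp_rot(); print(a,round(np.degrees(np.arctan2(Rm[1,1],Rm[0,1])),1),robot.read_ft_torque().round(3),robot.read_force().round(1),robot.read_effort()[5].round(3))
print(robot.read_t())
robot.grab_frame
shot("wrist","w2")
E
```

```text
[ 2.56041763e+01  1.30562133e+01 -8.00482730e+00  1.63418698e-02
 -6.89359782e+01  7.74587940e-01] 1.0011968426366051
down [-0.25090654 -0.16996361  0.20749048] [0.59567664 0.07276307 0.05334272]
grip 53.32419476207771 [-5.33954653 -1.50296048  4.62362588] [-0.80406261  2.12045946 -0.09036361]
20 -173.3 [-0.009  1.915 -0.049] [-6.  -0.   4.3] 0.082
40 166.7 [ 0.431  2.887 -0.168] [-7.7  0.7  7.6] 0.12
52 154.7 [0.842 3.444 0.006] [-8.3  1.4  7.9] -0.027
56 150.7 [1.03  3.628 0.095] [-9.8  2.8  8.6] -0.148
59 147.7 [1.077 3.722 0.245] [-10.4   2.7   8.8] -0.235
61 145.7 [0.572 3.983 0.283] [-10.3   1.7   8.5] -0.328
62.5 144.2 [0.199 4.142 0.546] [-11.9  -0.4   8.6] -0.541
11.1
```

```bash
python3 - <<'E'
from h import *
q=np.array(robot.read_qpos())
q[5]-=1.2; robot.movej(q); robot.dwell(.4)
print(robot.read_ft_torque().round(3),robot.read_force().round(1),robot.read_effort()[5])
robot.move_gripper(1.0); print(robot.read_grip_width(),robot.read_force().round(2))
robot.servo_line([.5955,.0727,.26],speed=.15); robot.dwell(.2)
shot("wrist","w3")
p=np.load("w3.npz")["p"]; 
robot.goto([.5956,.085,.27],down(90)); p4,*_=shot("wrist","w4")
cv2.imwrite("pics/c2.png",np.hstack([cv2.resize(x[100:270,200:450],None,fx=1.6,fy=1.6) for x in (p,p4)])[:,:,::-1])
print(robot.read_t())
E
```

```text
[-0.152  1.947  1.013] [-5.4 -0.5  5.9] -1.0606522858142853
1.0012790209677676 [-0.35 -1.24 -0.71]
15.325
```

View pics/c2.png

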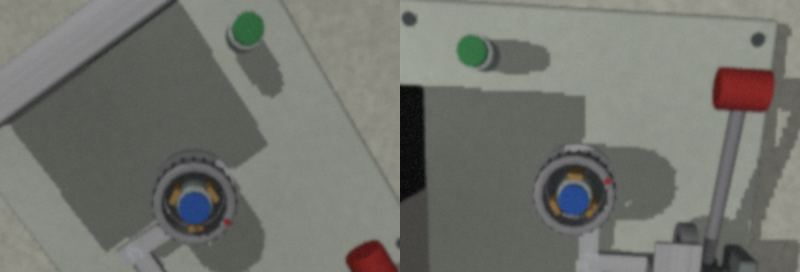

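The chuck torque rose from about 0.1 to 1.0 N m, and the red rim mark has swung clockwise, so the jaws are tight. Next I check the mark angle and grip the knob by its flat ends.

```bash
python3 - <<'E'
from h import *
c=np.array([.5955,.0727])
for w,box in(("w0",(280,190,340,250)),("w4",(280,180,345,250))):
    z=np.load(w+".npz")
    try:
        u,s=blob(z["p"],"red",box=box); P=plane(u,.08,z["K"],z["C"]); print(w,u,s[4],P,np.degrees(np.arctan2(*(P[:2]-c)[::-1])))
    except Exception as e: print(w,e)
z=np.load("w4.npz");u,s=blob(z["p"],"blue",near=(318,222));print("cap",plane(u,.096,z["K"],z["C"]))
u,s=blob(z["p"],"red",near=(415,156));print("knob",u,plane(u,.090,z["K"],z["C"]))
a=np.radians(-3.4); ex=np.array([np.cos(a),np.sin(a),0]); piv=np.array([.6613,.1688,.045])
k=lambda t: piv+.14*(-np.sin(np.radians(t))*ex+np.array([0,0,np.cos(np.radians(t))]))
D=np.array([0,0,-.019]); O=down(86.6)
K0=k(72.5); print(K0)
robot.goto(K0+D+[0,0,.1],O); robot.servo_line(K0+D,speed=.08); print(robot.read_force().round(1))
robot.move_gripper(0.0); print(robot.read_grip_width()*88,robot.read_force().round(1),robot.read_t())
shot("scene","s1")
p=np.load("s1.npz")["p"];cv2.imwrite("pics/c3.png",cv2.resize(p[170:400,180:420],None,fx=2.5,fy=2.5)[:,:,::-1])
E
```

```text
w0 [314.  200.5] 2 [0.57091849 0.07798112 0.08      ] 167.8748273619283
w4 [329.33333333 212.66666667] 3 [0.58412328 0.09462002 0.08      ] 117.42978679783053
cap [0.59376525 0.07265912 0.096     ]
knob [414.27686473 155.52338812] [0.52617581 0.17683772 0.09      ]
[0.52801465 0.17671861 0.08709881]
[ 0.2 -1.   0.4]
32.193145593587865 [ 0.5  1.4 -0.8] 18.3083
```

View pics/c3.png

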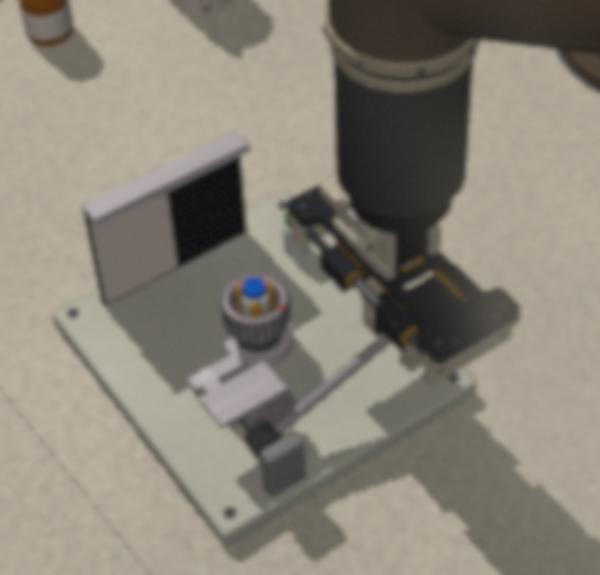

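The fingers hold the knob (32 mm gap) and the chuck and vial look right. The mark's turn is only about 50° on a 2-pixel mask, so before lifting I measure it better from the stored images.

```bash
python3 - <<'E'
from h import *
v,u=np.mgrid[0:480,0:640]
c=np.array([.595,.0727])
for w in("w0","w1","w3","w4"):
    z=np.load(w+".npz");K,C,d=z["K"],z["C"],z["d"];p=z["p"].astype(float)
    P=np.stack([(u-K[0,2])/K[0,0]*d,(v-K[1,2])/K[1,1]*d,d],-1)@C[:3,:3].T+C[:3,3]
    r=np.linalg.norm(P[...,:2]-c,axis=-1)
    m=(d>0)&(abs(P[...,2]-.082)<.003)&(r<.032)&(v<264)
    pts=P[m][:,:2]
    # centre: middle of the outer rim over directions, least squares on hull
    h=cv2.convexHull((pts*1000).astype(np.float32))[:,0]; 
    A=np.c_[2*h,np.ones(len(h))]; s=np.linalg.lstsq(A,(h**2).sum(1),rcond=None)[0]; cc=s[:2]/1000
    red=p[...,0]-np.maximum(p[...,1],p[...,2]); orange=(p[...,1]-p[...,2])>25
    wm=np.where((r<.034)&(r>.020)&(d>0)&(red>30)&~orange,red,0)
    q=np.array([ (wm*P[...,i]).sum() for i in range(3)])/wm.sum()
    uv=((wm*u).sum()/wm.sum(),(wm*v).sum()/wm.sum())
    print(w,(wm>0).sum(),"centre",cc,np.sqrt(s[2]+(s[:2]**2).sum()),"mark",q,np.round(uv,1),"ang",np.degrees(np.arctan2(*(q[:2]-cc)[::-1])),
     "cap",[round(x,4) for x in plane(blob(z["p"],"blue",near={"w0":(310,227),"w1":(320,216),"w3":(322,230),"w4":(308,222)}[w])[0],.096,K,C)[:2]])
E
```

```text
w0 17 centre [0.59423527 0.07285247] 27.422656699730805 mark [0.57076719 0.07825392 0.0816178 ] [314.2 200.5] ang 167.03845109215888 cap [np.float64(0.5956), np.float64(0.0725)]
w1 16 centre [0.5941265  0.07312772] 27.414659342004974 mark [0.57071262 0.07828763 0.08173271] [344.  219.5] ang 167.5719101316967 cap [np.float64(0.5957), np.float64(0.0727)]
w3 14 centre [0.5941154  0.07265188] 27.46153722194102 mark [0.58411197 0.09454337 0.08189418] [341.5 238.3] ang 114.55827655005127 cap [np.float64(0.594), np.float64(0.0725)]
w4 15 centre [0.59426939 0.07258126] 27.428212081769818 mark [0.58399613 0.09466532 0.08205404] [329.4 212.9] ang 114.94732418520276 cap [np.float64(0.5938), np.float64(0.0727)]
```

Four views agree. The chuck centre is (0.5942, 0.0727) and the sleeve turned 52.5°. The mark now lies 61.7° (1.077 rad) clockwise of stand -x, which suggests the joint did not start at 0. The cap was pulled 1.8 mm onto the axis, to within 0.5 mm, and torque climbed to 1 N m, so the jaws are tight. Now the lever.

```bash
python3 - <<'E'
from h import *
a=np.radians(-3.4); ex=np.array([np.cos(a),np.sin(a),0]); piv=np.array([.6603,.1690,.045])
k=lambda t: piv+.14*(-np.sin(np.radians(t))*ex+np.array([0,0,np.cos(np.radians(t))]))
D=np.array([0,0,-.019])
for t in (64,56,48,40,32,24,16,8,0):
    robot.servo_line(k(t)+D,speed=.06)
    print(t,robot.read_force().round(1),(robot.read_grip_width()*88).round(2),robot.read_t())
    if np.linalg.norm(robot.read_force())>60: print("stop");break
print(robot.read_position(),k(0)+D)
shot("scene","s2");shot("top","t2")
p=np.load("s2.npz")["p"];cv2.imwrite("pics/c4.png",cv2.resize(p[150:400,180:420],None,fx=2.4,fy=2.4)[:,:,::-1])
E
```

```text
Traceback (most recent call last):
AttributeError: 'float' object has no attribute 'round'
```

```bash
python3 - <<'E'
from h import *
a=np.radians(-3.4); ex=np.array([np.cos(a),np.sin(a),0]); piv=np.array([.6603,.1690,.045])
k=lambda t: piv+.14*(-np.sin(np.radians(t))*ex+np.array([0,0,np.cos(np.radians(t))]))
D=np.array([0,0,-.019])
for t in (56,48,40,32,24,16,8,0):
    robot.servo_line(k(t)+D,speed=.06)
    f=robot.read_force(); print(t,f.round(1),round(robot.read_grip_width()*88,2),robot.read_t())
    if np.linalg.norm(f)>60: print("stop");break
print(robot.read_position(),k(0)+D)
shot("scene","s2");shot("top","t2")
p=np.load("s2.npz")["p"];cv2.imwrite("pics/c4.png",cv2.resize(p[150:400,180:420],None,fx=2.4,fy=2.4)[:,:,::-1])
E
```

```text
56 [ 3.   2.1 -3. ] 32.33 19.325
48 [ 1.1  4.4 -4.8] 31.82 19.8
40 [-0.7  5.7 -5. ] 31.76 20.275
32 [-1.4  5.9 -3.7] 31.76 20.75
24 [-1.6  5.8 -3. ] 31.97 21.225
16 [-3.7  7.2 -2.7] 32.14 21.7
8 [-4.3  6.4 -1.5] 32.04 22.175
0 [-3.6  6.8 -0.2] 31.99 22.65
[0.6589216  0.16969533 0.16581979] [0.6603 0.169  0.166 ]
```

View pics/c4.png

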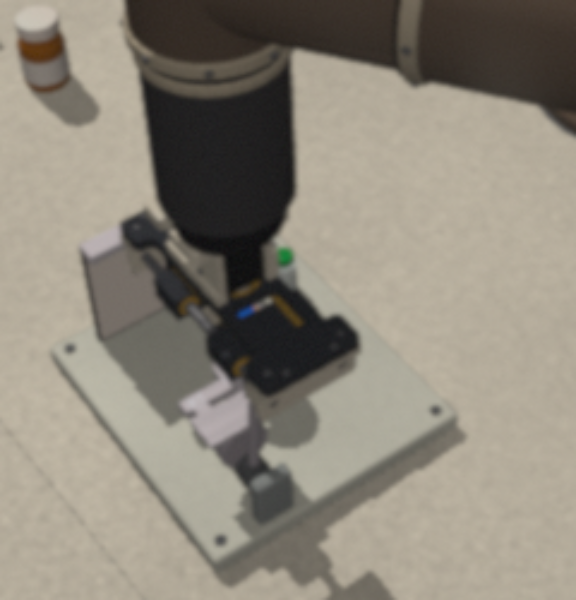

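The lever followed the arc at its full grip width, with about 4 N along the swing, which matches the spring. One wrist view should confirm the lift height and the vial.

```bash
python3 - <<'E'
from h import *
p,d,K,C=shot("wrist","w5")
v,u=np.mgrid[0:480,0:640]; P=np.stack([(u-K[0,2])/K[0,0]*d,(v-K[1,2])/K[1,1]*d,d],-1)@C[:3,:3].T+C[:3,3]
hsv=cv2.cvtColor(p,cv2.COLOR_RGB2HSV); r=np.linalg.norm(P[...,:2]-[.5942,.0727],axis=-1)
m=(cv2.inRange(hsv,(100,130,60),(125,255,255))>0)&(r<.03)&(d>0)
q=P[m];print("cap",m.sum(),np.median(q,0),"top z",np.percentile(q[:,2],90) if m.any() else None)
m=(r<.032)&(r>.0215)&(d>0)&(P[...,2]>.07);print("sleeve top z",np.percentile(P[m][:,2],[50,90]) if m.any() else None)
m=(cv2.inRange(hsv,(0,150,60),(6,255,255))>0)&(d>0)&(P[...,2]>.13)
if m.any():print("knob",m.sum(),np.median(P[m],0))
print(robot.read_force().round(1),robot.read_t(),robot.read_qvel().round(3)); cv2.imwrite("pics/w5.png",p[:,:,::-1])
E
```

```text
cap 791 [0.59337673 0.0736836  0.10871578] top z 0.10958034078683604
sleeve top z [0.09355942 0.24093395]
knob 2715 [0.64196562 0.17050516 0.19614292]
[-3.8  7.8  0.1] 22.8 [ 0.063 -0.022 -0.091  0.122 -0.007  0.027]
```

View pics/w5.png

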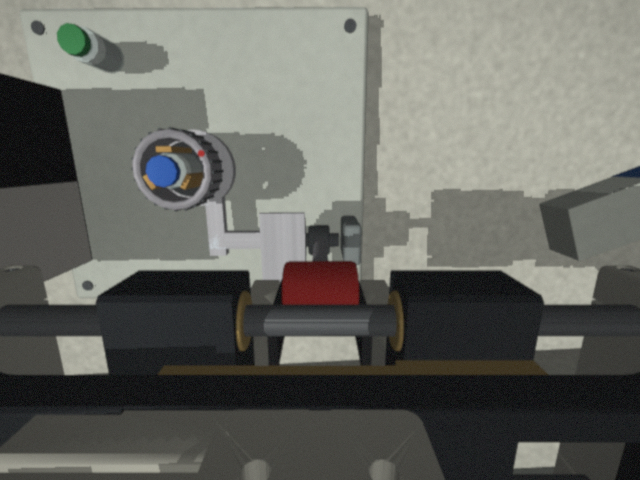

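The knob sits between the pads, the cap is at (163,171) inside the ring, and the lever is near upright. The margin on the lift (61 mm) is thin by this reading, so I fit the knob centre and compare cap heights in the same way.

```bash
python3 - <<'E'
from h import *
v,u=np.mgrid[0:480,0:640]
for w in("w4","w5"):
    z=np.load(w+".npz");K,C,d,p=z["K"],z["C"],z["d"],z["p"]
    P=np.stack([(u-K[0,2])/K[0,0]*d,(v-K[1,2])/K[1,1]*d,d],-1)@C[:3,:3].T+C[:3,3]
    hsv=cv2.cvtColor(p,cv2.COLOR_RGB2HSV); r=np.linalg.norm(P[...,:2]-[.5942,.0727],axis=-1)
    m=(cv2.inRange(hsv,(100,130,60),(125,255,255))>0)&(r<.009)&(d>0); m&=P[...,2]>.09
    s=(r<.0275)&(r>.0215)&(d>0)&(P[...,2]>.07)&(P[...,2]<.1)
    print(w,"cap z",np.median(P[m][:,2]),"sleeve",np.percentile(P[s][:,2],[50,75,90]))
    m=(cv2.inRange(hsv,(0,150,50),(6,255,255))>0)&(d>0)&(P[...,2]>.07)&(r>.05); q=P[m]*1000
    ex=np.array([np.cos(np.radians(-3.4)),np.sin(np.radians(-3.4))]); X=(q[:,:2]-[594.2,72.7])@ex; Z=q[:,2]
    # circle of known 13 mm radius
    from scipy.optimize import least_squares
    f=least_squares(lambda a:np.hypot(X-a[0],Z-a[1])-13,[np.median(X)+8,np.median(Z)-8],loss="soft_l1")
    print("knob stand x,z",f.x,"rms",np.sqrt(np.mean(f.fun**2)),"lean deg",np.degrees(np.arctan2(60-f.x[0],f.x[1]-45)))
print(robot.read_position(),robot.read_force().round(1),robot.read_qvel().round(3))
E
```

```text
w4 cap z 0.09653796575409085 sleeve [0.0810811  0.08170584 0.082228  ]
knob stand x,z [-73.6697964   87.96214118] rms 1.8506408110775348 lean deg 72.18233506795166
w5 cap z 0.1087798115009696 sleeve [0.09324187 0.09386068 0.09435556]
knob stand x,z [ 48.70586555 185.04835366] rms 0.5975463006509116 lean deg 4.610613705431986
[0.65885792 0.16973381 0.16582773] [-3.8  7.8  0.1] [ 0.063 -0.022 -0.091  0.122 -0.007  0.027]
```

The cap rose 12.2 mm, but the lever still leans about 4.6° forward because the knob lags in the pads. I advance 9 mm to centre it and recheck once.

```bash
python3 - <<'E'
from h import *
from scipy.optimize import least_squares
ex=np.array([np.cos(np.radians(-3.4)),np.sin(np.radians(-3.4)),0])
robot.servo_line(np.array([.6603,.1690,.1660])+.009*ex,speed=.03); robot.dwell(.5)
p,d,K,C=shot("wrist","w6"); v,u=np.mgrid[0:480,0:640]
P=np.stack([(u-K[0,2])/K[0,0]*d,(v-K[1,2])/K[1,1]*d,d],-1)@C[:3,:3].T+C[:3,3]
hsv=cv2.cvtColor(p,cv2.COLOR_RGB2HSV); r=np.linalg.norm(P[...,:2]-[.5942,.0727],axis=-1)
m=(cv2.inRange(hsv,(100,130,60),(125,255,255))>0)&(r<.009)&(d>0)&(P[...,2]>.09)
s=(r<.0275)&(r>.0215)&(d>0)&(P[...,2]>.07)&(P[...,2]<.1)
print("cap",np.median(P[m],0),"sleeve",np.percentile(P[s][:,2],[50,75,90]))
m=(cv2.inRange(hsv,(0,150,50),(6,255,255))>0)&(d>0)&(P[...,2]>.07)&(r>.05); q=P[m]*1000
X=(q[:,:2]-[594.2,72.7])@ex[:2]; Z=q[:,2]
f=least_squares(lambda a:np.hypot(X-a[0],Z-a[1])-13,[np.median(X)+8,np.median(Z)-8],loss="soft_l1")
print("knob",f.x,"lean",np.degrees(np.arctan2(60-f.x[0],f.x[1]-45)),"grasp",robot.read_position(),robot.read_force().round(1),robot.read_grip_width()*88,robot.read_t())
E
```

```text
cap [0.59397585 0.07291059 0.10870986] sleeve [0.09329969 0.0939695  0.09443774]
knob [ 56.68757907 185.38884138] lean 1.351621188208931 grasp [0.66740542 0.16925916 0.16573147] [-5.4  6.   0.1] 31.7871541367432 23.8
```

```bash
python3 -c "
from rig import robot
robot.dwell(.3); print(robot.read_force().round(1),robot.read_qvel().round(3)); robot.job_done(); print(robot.read_t(),robot.read_force().round(1))"
```

```text
[-4.9  7.2  0.6] [ 0.03   0.001 -0.024  0.029  0.034  0.175]
the job is handed in; nothing more can be done
the job is handed in; nothing more can be done
```

I tightened the chuck sleeve on the vial, let it go, swung the cam lever up, and handed the job in at about 24 s with the gripper still holding the lever. The hand-in gives no verdict, so what follows rests on my own last checks.

**Chuck:**
- I turned the gripper 63.7° clockwise on the sleeve, and the turning torque climbed to about 1.0 N m against 0.15 N m of friction.
- The sleeve itself turned 52.5° (0.92 rad) by its red mark, so the grip slipped by about 11°.
- I take the joint to be at about 1.08 rad. That assumes the mark sits at the stand's front when the joint is at 0, so the joint would have started at about 0.16 rad. I could not read the joint directly.
- The vial was pulled about 1.8 mm onto the chuck axis, ending within 0.5 mm of it. I could not measure the jaw forces on the vial.

**Lever:**
- After the swing the knob lagged in the pads and the lever leaned 4.6°, so I moved on another 9 mm.
- It then stood about 1.4° from upright, held with about 5 N along the swing and the knob at full grip width.
- The cap rose 12.2 mm, and that did not change over the last 9 mm. That puts the chuck floor at about 62 to 63 mm if it started at the stated 50 mm.

**Other things:** I did not measure the positions of the other items again at the end. The green-capped vial was still standing in the last wrist view, and the arm went nowhere near the rest.

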